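Dot-punch a heat sink through the marking template

TASK

Take the spring punch out of the tool stand, put its nose through the guide bush of the template and press it straight down on the heat sink below, upright and with an even force, until its spring is fully home (about 15 N, never over 25 N); hold it there steadily for half a second or more. Then lift it straight out without leaning on the bush or dragging the template off its dowels, and stand the punch back in its hole in the stand. Press its point down nowhere else, and leave the other tools standing.

Things in the scene. Friction and masses are not known exactly. Their poses are not given: they have to be found in the camera images.
- punch_grip (a point): Spring punch, plain steel, point down in one of the stand's three holes: round body 16 mm thick with dark knurl bands and a dark domed cap. 160 g. This point is on its axis, 40 mm below the cap's top, 40 mm above the collar's underside, 87 mm above the point; z up along the punch. Grip it here from above, fingers closing across the row: the next tools stand 62 mm off along the row.
- punch_shoulder (a point): Centre of the underside of the punch's collar (22 mm in diameter, 6 mm high, at the lower end of its body), which rests on the stand's top at the start and at the end. Below it hangs the straight nose, 8 mm in diameter.
- punch_point (a point): The punch's point: lower end of the nose, 47 mm below the collar's underside when the spring is out; the last 6 mm taper to the point.
- nose (a joint): How far the spring nose is pushed up into the punch, m: 0 fully out, 0.007 at its end stop. The spring takes 6 N to start and 1.3 N per mm after that: 12.5 N at 5 mm, 15 N at the end stop; beyond it the punch is rigid and the force rises fast. Counted as fully home from 5 mm on.
- bush (a point): Centre of the top rim of the template's guide bush, 66 mm above the bench: a dark steel ring, outer diameter 22 mm, 4 mm high on the template. Its straight 9 mm hole (1 mm play for the nose) is 12 mm deep to the template's underside. The black heat sink's top lies 15 to 33 mm below this point: heat sinks differ in height; it is not measured and must be felt for.
- template: Loose aluminium plate, 350 g, 95 (x) x 150 (y) x 8 mm, lying on two rails, located by two 6 mm steel dowels that show in its top. Origin at the centre of its underside, 54 mm above the bench; the bush is 12 mm to +x and 18 mm to +y of it.
- stand_top (a point): Middle of the top face of the wooden tool stand, 58 mm above the bench; the block is 70 mm in x and 200 mm in y, along its row of three holes. The holes, 12.5 mm in diameter, go right through, here and 62 mm to either side along y. Each holds one tool at the start; the punch may be in any.
- nutdriver_mid (a point): Bystander in the stand: nut driver with a fat black plastic handle, 28 mm in diameter and 75 mm high. The point is on its axis half-way up the handle.
- scriber_mid (a point): Bystander in the stand: scriber with a thin aluminium body, 10 mm in diameter and 65 mm high. The point is on its axis half-way up the body.
There are look-alikes about, which are no part of the job. Several things look just like the part that bears stand_top: the one meant starts farthest from the robot's base.

How it is judged:
By the outcome, as a careful person would: the job done as asked, in the order asked, and still so for the second after the job is handed in, with the robot touching nothing.
It also fails if it takes over 72 s, if anything falls off the work surface, if the arm or the gripper's body presses on something with over 40 N, if the wrist force passes 120 N, or if a joint passes its speed limit or range.

ROBOT

A 7-joint arm with a two-finger parallel gripper is mounted at the origin on the work surface. World frame = base frame: x ahead of the robot, y to its left, z up, the work surface at z = 0. Lengths are in m, angles in degrees, forces in N, time in s.
With the tool pointing down it reaches from about 0.425 to 0.875 m from the base axis. Payload 4.7 kg.
Tool frame: the origin (TCP) lies on the mounting face of the last link; the fingertips stand 182 mm ahead of it and the grasp point (between the pads) lies env.grip_depth ahead of it (env.grip_depth is the distance from the TCP to the grasp point, in m); x points along the fingers, y is the direction in which the jaws open and shut, and the axes are right-handed (so a half turn about x gives the same grasp; the last joint's range is limited). The gripper opens to 87 mm and grips with 3 to 60 N. Pads are 19 mm wide; open, the fingers measure 117 mm over their backs; the gripper's body (75 mm by 190 mm) begins 51 mm behind the grasp point.
Start: joints at [-65.884, 18.392, -4.016, 83.108, 1.295, 78.541, -3.26], TCP at [0.257, 0.597, 0.405] pointing down, gripper open.
Joint ranges: [-163.93, 163.93], [-17.29, 119.83], [-79.2, 71.16], [3.27, 140.29], [-89.18, 269.18], [5.43, 117.66], [-154.24, 154.24]. Speed limits (degrees/s): [147.25, 147.25, 180, 180, 180, 180, 180].

INTERFACE

Orientations are given as [roll, pitch, yaw] about the fixed x, y, z axes, in that order (R = Rz(yaw) Ry(pitch) Rx(roll)).
In Python, from cell import sensors, viewer, env gives the robot as it stands.
- The arm moves only by the tool carry_out, never from a script. Its argument "moves" is a list of rows, each a list of 4 numbers: the shift along the world's x, y, z in cm, then the turn about the world's z in rad. In form: [[tx, ty, tz, spin], ...]. A call has 1 to 12 rows; each row shifts and turns the pose as measured when the row begins; what a row does not reach is not made up. A row lasts 1/10 s, in which the tool goes at most 50 mm and 8.59 degrees, less where a joint would pass 70% of its speed; a pose out of reach is approached as far as the arm can. A call with a gripper value outside its range is refused whole. "hand" is the finger opening in cm, from 0 to 8.7, set as the call begins (left out, the last holds). The fingers move at their own pace and stop on an object; "force" is the grip in N (left out, the last holds). Time passes only in rows, so rows that do not move let the fingers close. It gives the time, the measured TCP pose, the force and the opening at its end, in the units of the state.
- sensors.get_obs(): the state, without advancing time (a new reading comes with each control period).
- viewer.read_camera(name): name is "scene" or "top" or "wrist"; returns the picture (400x640x3 uint8, red, green, blue); there is no depth.
- viewer.camera_model(name): a dict with "K" (3x3 intrinsics, pixels), "extrinsics" (4x4, takes a point from world to camera coordinates). Camera axes: x right, y down, z forward; pixel columns grow to the right and rows downward; lengths in m; the calibration is good to about 2 mm. The wrist camera is an equidistant fisheye: a pixel r from the principal point sees the ray r / f radians off the axis. A picture is of the moment at which its call begins: read the wrist's pose just before it. camera_model takes no time and is no camera call; for the wrist camera it gives the pose at the moment of the call.
- env.sign_off(): hands the job in, once; it reports no verdict.
The state is a dict: "time_s": time; "qpos": joint angles; "joint_velocities": joint speeds; "effort": joint torques, N m; "tool_pos": TCP position; "tool_rot": TCP orientation; "force": force on the tool from outside, world axes, zero at the start; "wrist_torque": the same for the moment, N m; "grip_width": finger opening in m.
Only numpy, scipy, OpenCV 4.12 (cv2) and the standard library are available. Lean on these libraries where they do the work, as an engineer would, in place of code of your own. Each camera call takes 0.05 s, during which the arm holds its last target. There are 200 camera calls.

## Working session

There is one attempt and no reset: what is moved stays moved. The work goes in short steps, Python scripts to look and compute and a tool call to move; the robot and the scene stay as the last step left them, time stands still between calls to the robot, and variables do not carry over. Pictures are saved under pics/ and viewed, about 8 in all and at most 12, crops included, and the job is handed in when it is done.

Besides the shell and the picture viewer there is one more tool, called after "Request:" as name([rows], argument=value, ...), one row to a line, values as JSON. carry_out: Moves the arm, as the interface text tells. Its arguments: {"type":"object","properties":{"moves":{"type":"array"},"hand":{"type":"number"},"force":{"type":"number"}},"required":["moves"]}

```bash
ls; mkdir -p pics
python3 - <<'E'
from cell import sensors, viewer, env
import cv2, numpy as np
o=sensors.get_obs(); print({k:np.round(v,4).tolist() for k,v in o.items()}); print(env.grip_depth)
for n in ["scene","top"]:
    cv2.imwrite(f"pics/{n}0.png",viewer.read_camera(n)[:,:,::-1]); m=viewer.camera_model(n); print(n,np.round(m["K"],1).tolist(),np.round(m["extrinsics"],4).tolist())
E
```

```text
pics
{'time_s': 0.0, 'qpos': [-65.8839, 18.4402, -4.0164, 83.175, 1.2945, 78.5409, -3.2607], 'joint_velocities': [-0.0275, -0.0845, 0.0832, 0.0038, 0.0282, 0.0148, 0.0385], 'effort': [-0.0004, -49.1286, -0.4035, -31.2522, -0.0637, 0.0438, 0.0002], 'tool_pos': [0.2571, 0.5968, 0.4036], 'tool_rot': [-87.4113, 89.889, -110.7177], 'force': [0.5197, 1.5914, -0.2238], 'wrist_torque': [-0.0157, 0.0397, 0.0129], 'grip_width': 0.087}
0.1635
scene [[481.4, 0.0, 322.9], [0.0, 481.4, 197.3], [0.0, 0.0, 1.0]] [[-0.5318, 0.8469, 0.0078, 0.2338], [0.5525, 0.3539, -0.7547, -0.17], [-0.6418, -0.397, -0.6561, 1.3567], [0.0, 0.0, 0.0, 1.0]]
top [[420.0, 0.0, 313.5], [0.0, 420.0, 189.8], [0.0, 0.0, 1.0]] [[-0.0275, -0.9993, -0.0271, 0.018], [-0.9853, 0.0317, -0.168, 0.4223], [0.1688, 0.0221, -0.9854, 1.1101], [0.0, 0.0, 0.0, 1.0]]
```

View pics/scene0.png

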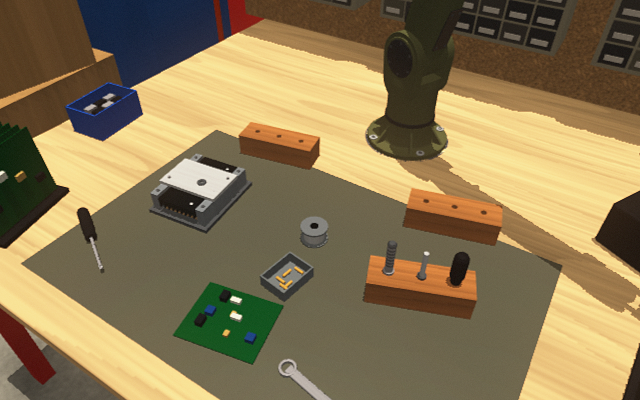

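View pics/top0.png

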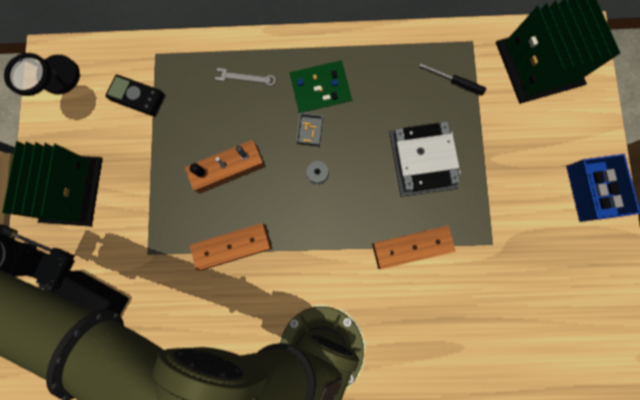

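Scene: the stand with the tools is at about (420,287), with the punch at its left end (390,257), the scriber in the middle (424,265) and the nut driver at the right (459,268). The template's bush is at (201,182). In the top view the punch is at (242,152) and the bush at (421,151).

```bash
cat > h.py <<'E'
from cell import sensors, viewer, env
import cv2, numpy as np
from scipy.optimize import least_squares
from scipy.spatial.transform import Rotation as R
def ray(m,uv,fish=False):
    K=np.array(m["K"]);E=np.array(m["extrinsics"]);x=(uv[0]-K[0,2])/K[0,0];y=(uv[1]-K[1,2])/K[1,1]
    if fish:
        r=np.hypot(x,y); d=np.array([x/r*np.sin(r),y/r*np.sin(r),np.cos(r)]) if r>1e-9 else np.array([0,0,1.])
    else: d=np.array([x,y,1.])
    Rm=E[:3,:3]; return -Rm.T@E[:3,3], Rm.T@d
def onplane(m,uv,z,fish=False):
    c,d=ray(m,uv,fish); return c+d*(z-c[2])/d[2]
def proj(m,p,fish=False):
    K=np.array(m["K"]);E=np.array(m["extrinsics"]);q=E[:3,:3]@np.asarray(p)+E[:3,3]
    if fish:
        th=np.arctan2(np.hypot(q[0],q[1]),q[2]); s=th/np.hypot(q[0],q[1]); return np.array([K[0,0]*q[0]*s+K[0,2],K[1,1]*q[1]*s+K[1,2]])
    return np.array([K[0,0]*q[0]/q[2]+K[0,2],K[1,1]*q[1]/q[2]+K[1,2]])
def crop(im,x,y,w,h,s): return cv2.resize(im[y:y+h,x:x+w],None,fx=s,fy=s,interpolation=cv2.INTER_CUBIC)
E
python3 - <<'E'
from h import *
t=viewer.camera_model("top");s=viewer.camera_model("scene")
print("bush",onplane(t,(421,151),.066),onplane(s,(201,182),.066))
print("punch",onplane(t,(242,152),.138),onplane(s,(391,243),.138))
print("nut",onplane(t,(198,170),.133),onplane(s,(461,254),.133))
a=cv2.imread("pics/scene0.png");b=cv2.imread("pics/top0.png")
L=np.vstack([crop(a,355,230,130,95,3),crop(a,140,140,130,95,3)]);Q=np.vstack([crop(b,175,130,100,73,4)[:285,:390],crop(b,380,112,97,71,4)[:285,:390]])
cv2.imwrite("pics/c1.png",np.hstack([L,np.pad(Q,((0,L.shape[0]-Q.shape[0]),(0,0),(0,0)))]));print(L.shape,Q.shape)
E
```

```text
bush [ 0.51374092 -0.28617745  0.066     ] [ 0.51478457 -0.28080332  0.066     ]
punch [0.50814204 0.18157657 0.138     ] [0.5201972  0.19218751 0.138     ]
nut [0.46636155 0.29450721 0.133     ] [0.47344949 0.30584148 0.133     ]Traceback (most recent call last):
  File "<stdin>", line 7, in <module>
    return _nx.concatenate(arrs, 0, dtype=dtype, casting=casting)
           ~~~~~~~~~~~~~~~^^^^^^^^^^^^^^^^^^^^^^^^^^^^^^^^^^^^^^^
ValueError: all the input array dimensions except for the concatenation axis must match exactly, but along dimension 1, the array at index 0 has size 390 and the array at index 1 has size 388
```

Run:
```python
from h import *
o=sensors.get_obs();print(R.from_euler('xyz',o["tool_rot"],degrees=True).as_matrix().round(3))
m=viewer.camera_model("wrist");print(np.round(m["K"],1).tolist(),np.round(m["extrinsics"],3).tolist())
E=np.array(m["extrinsics"]);print("cam pos",-E[:3,:3].T@E[:3,3])
a=cv2.imread("pics/scene0.png");b=cv2.imread("pics/top0.png")
f=lambda im,x,y:cv2.resize(im[y:y+72,x:x+100],(400,288),interpolation=cv2.INTER_CUBIC)
cv2.imwrite("pics/c1.png",np.vstack([np.hstack([f(a,370,237),f(b,175,130)]),np.hstack([f(a,150,145),f(b,380,112)])]))
```

```text
[[-0.001  0.396  0.918]
 [-0.002  0.918 -0.396]
 [-1.    -0.002  0.   ]]
[[309.7, 0.0, 324.9], [0.0, 309.7, 200.6], [0.0, 0.0, 1.0]] [[0.398, 0.917, -0.001, -0.649], [0.889, -0.385, 0.247, -0.028], [0.226, -0.1, -0.969, 0.39], [0.0, 0.0, 0.0, 1.0]]
cam pos [0.19500113 0.62363907 0.38370187]
```

View pics/c1.png

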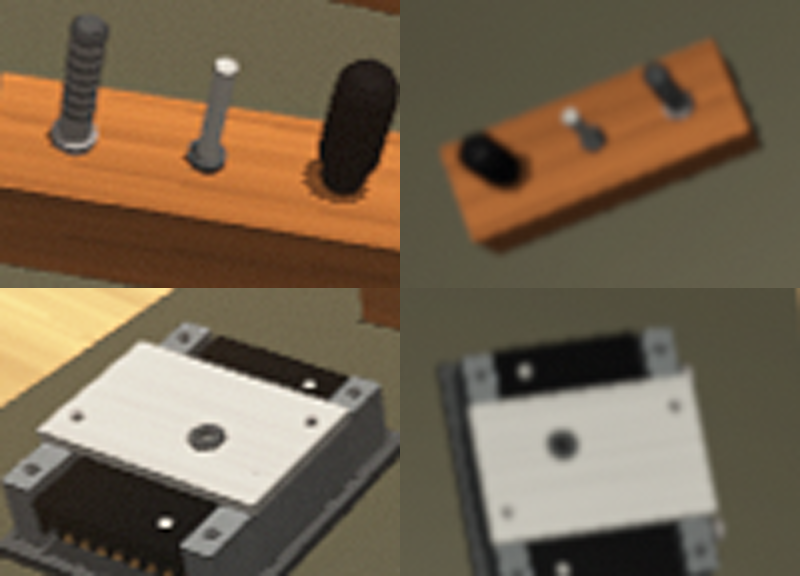

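Request:
carry_out([
  [2.1,-3.4,0,-0.065],
  [2.1,-3.4,0,-0.065],
  [2.1,-3.4,0,-0.065],
  [2.1,-3.4,0,-0.065],
  [2.1,-3.4,0,-0.065],
  [2.1,-3.4,0,-0.065],
  [2.1,-3.4,0,-0.065],
  [2.1,-3.4,0,-0.065],
  [2.1,-3.4,0,-0.065],
  [2.1,-3.4,0,-0.065],
  [2.1,-3.4,0,-0.065],
  [2.1,-3.4,0,-0.065],
])

```text
time_s: 1.3
tool_pos: [0.5085, 0.1761, 0.3971]
tool_rot: [-114.7, 89.4, 176.3]
force: [0.8, 0.8, -0.1]
grip_width: 0.0869
```

Run:
```python
from h import *
import pickle
o=sensors.get_obs();m=viewer.camera_model("wrist");im=viewer.read_camera("wrist")[:,:,::-1]
pickle.dump((m,im,viewer.camera_model("top"),viewer.camera_model("scene")),open("w1.pkl","wb"))
cv2.imwrite("pics/w1.png",im);print(o["tool_pos"],R.from_euler('xyz',o["tool_rot"],degrees=True).as_matrix().round(3).tolist(),o["joint_velocities"])
o=sensors.get_obs();print(o["tool_pos"],o["joint_velocities"])
```

```text
[0.50845499 0.17608013 0.39711891] [[-0.011, 0.933, 0.359], [0.001, 0.359, -0.933], [-1.0, -0.01, -0.005]] [24.66241736  9.32135155 22.60107296 -8.66243967 -4.61373702  0.32989962
  9.31412339]
[0.51191346 0.16826992 0.39727546] [-0.94645333 -0.94516463 -0.35508354  0.87356296  1.43633915  1.01170846
 -1.76275243]
```

View pics/w1.png

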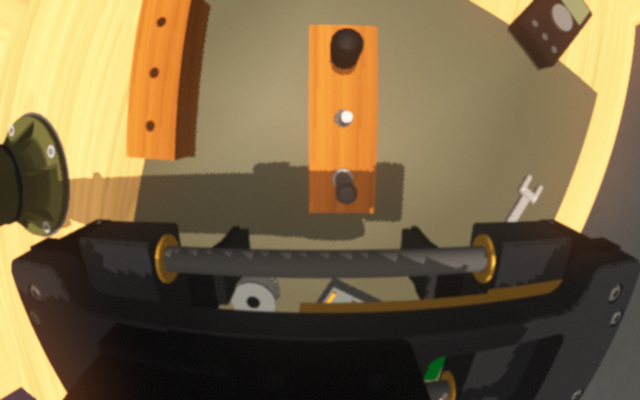

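Wrist view: stand at x 309–378, nut driver top (347,44), scriber top (346,117), punch cap (346,189) with collar (343,178). The gripper is beyond the punch (overshot slightly).

Run:
```python
from h import *
import pickle
m,im,t,s=pickle.load(open("w1.pkl","rb"))
for n,uv,z in [("nut top",(347,44),.133),("scr top",(346,117),.123),("punch cap",(346,190),.137),("collar",(343,178),.062),("st tl",(310,25),.058),("st tr",(378,26),.058),("st bl",(309,213),.058),("st br",(374,213),.058)]: print(n,onplane(m,uv,z,True).round(4))
for n,c,uv,z in [("capS",s,(392.2,241.5),.137),("colS",s,(388.5,271),.060),("capT",t,(238.8,147.8),.137),("colT",t,(245,157),.060),("nutS",s,(461.2,253),.132),("nutT",t,(193.8,167),.133),("scrS",s,(426.7,253.3),.123),("scrT",t,(217.5,159),.123)]: print(n,onplane(c,uv,z).round(4))
```

```text
nut top [0.4743 0.3056 0.133 ]
scr top [0.4951 0.2505 0.123 ]
punch cap [0.5155 0.1964 0.137 ]
collar [0.5178 0.1937 0.062 ]
st tl [0.4283 0.3324 0.058 ]
st tr [0.4941 0.3578 0.058 ]
st bl [0.4982 0.1446 0.058 ]
st br [0.5637 0.1697 0.058 ]
capS [0.5148 0.192  0.137 ]
colS [0.5171 0.1941 0.06  ]
capT [0.5197 0.19   0.137 ]
colT [0.515  0.1887 0.06  ]
nutS [0.47   0.3052 0.132 ]
nutT [0.4745 0.3054 0.133 ]
scrS [0.495 0.252 0.123]
scrT [0.4959 0.2477 0.123 ]
```

Request:
carry_out([
  [0.5,2.4,-3,-0.01],
  [0,0,-2,0],
  [0,0,0,0],
])

```text
time_s: 1.65
tool_pos: [0.519, 0.188, 0.3463]
tool_rot: [-73.4, 89.6, -144.3]
force: [-0.7, -0.4, -0.7]
grip_width: 0.0871
```

```bash
cat > st.py <<'E'
from h import *
o=sensors.get_obs();M=R.from_euler('xyz',o["tool_rot"],degrees=True).as_matrix()
p=o["tool_pos"]
print(o["time_s"],"tcp",np.round(p,4),"grasp",np.round(p+M[:,0]*env.grip_depth,4),"x",M[:,0].round(4),"yaw_y",np.degrees(np.arctan2(M[1,1],M[0,1])).round(2),"F",np.round(o["force"],2),"T",np.round(o["wrist_torque"],3),"w",round(o["grip_width"],4),"vmax",np.abs(o["joint_velocities"]).max().round(2))
E
python3 st.py
```

```text
1.65 tcp [0.519  0.188  0.3463] grasp [0.5179 0.1872 0.1828] x [-0.0063 -0.0046 -1.    ] yaw_y 19.13 F [-0.74 -0.43 -0.65] T [-0.068  0.068 -0.014] w 0.0871 vmax 1.79
```

Request:
carry_out([
  [-0.1,0.6,0,0.02],
  [0,0,-2,0],
  [0,0,-2,0],
  [0,0,-2,0],
  [0,0,-1,0],
  [0,0,0,0],
  [0,0,0,0],
])

```text
time_s: 2.35
tool_pos: [0.5182, 0.1993, 0.2811]
tool_rot: [128.6, 89.9, 59.5]
force: [-0.1, 0.5, 0.3]
grip_width: 0.0873
```

```bash
python3 st.py
python3 - <<'E'
from h import *
import pickle
m=viewer.camera_model("wrist");im=viewer.read_camera("wrist")[:,:,::-1]
a=crop(viewer.read_camera("scene")[:,:,::-1],330,190,180,140,3)
cv2.imwrite("pics/w2.png",np.vstack([im[100:400,40:580],a[:300]])); pickle.dump((m,im),open("w2.pkl","wb"))
E
```

```text
2.35 tcp [0.5182 0.1993 0.2811] grasp [0.5183 0.1996 0.1176] x [ 9.0e-04  1.5e-03 -1.0e+00] yaw_y 20.92 F [-0.1   0.49  0.28] T [-0.054 -0.023 -0.039] w 0.0873 vmax 0.24
```

View pics/w2.png

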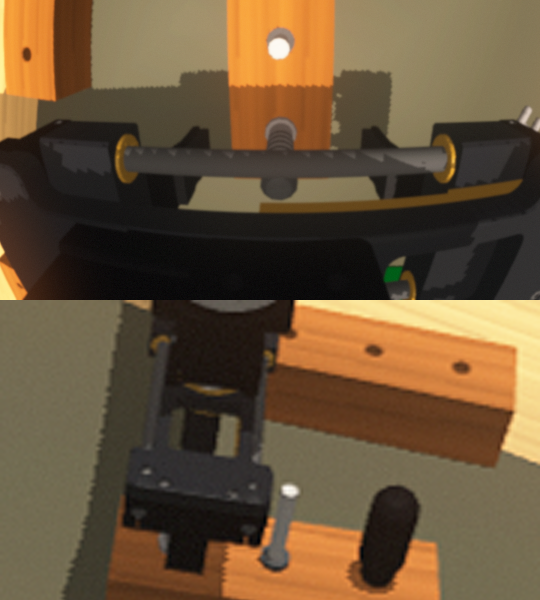

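The wrist view shows the punch between the fingers: collar about (321,233), cap about (319,288), scriber top (318,147). The scene crop shows the gripper clear of the scriber and nut driver.

Run:
```python
from h import *
import pickle
m,im=pickle.load(open("w2.pkl","rb"))
for n,uv,z in [("scr top",(318,147),.123),("cap",(319,288),.137),("collar top",(321,233),.064)]: print(n,onplane(m,uv,z,True).round(4))
for p in [(.517,.193,.137),(.517,.193,.064),(.518,.196,.137),(.518,.196,.064)]: print(p,proj(m,p,True).round(1))
```

```text
scr top [0.4948 0.2517 0.123 ]
cap [0.5173 0.1935 0.137 ]
collar top [0.5174 0.1937 0.064 ]
(0.517, 0.193, 0.137) [318.1 288.7]
(0.517, 0.193, 0.064) [320.1 233.8]
(0.518, 0.196, 0.137) [322.4 284.1]
(0.518, 0.196, 0.064) [323.1 230.4]
```

Request:
carry_out([
  [-0.1,-0.6,-1,0],
  [0,0,-0.8,0],
  [0,0,0,0],
])

```text
time_s: 2.75
tool_pos: [0.5178, 0.1927, 0.2638]
tool_rot: [107.3, 89.7, 38.2]
force: [-0.1, -0.5, -0.1]
grip_width: 0.0868
```

```bash
python3 st.py
```

```text
2.75 tcp [0.5178 0.1927 0.2638] grasp [0.5185 0.1933 0.1003] x [ 0.0043  0.0034 -1.    ] yaw_y 20.89 F [-0.15 -0.47 -0.08] T [-0.055  0.024  0.011] w 0.0868 vmax 0.54
```

Request:
carry_out([
  [-0.1,0,-0.2,0],
  [0,0,0,0],
])

```text
time_s: 2.95
tool_pos: [0.5167, 0.1924, 0.2613]
tool_rot: [108.1, 89.7, 38.9]
force: [-1.4, 0.0, -0.1]
grip_width: 0.0869
```

```bash
python3 st.py
```

```text
2.95 tcp [0.5167 0.1924 0.2613] grasp [0.5173 0.1929 0.0978] x [ 0.0038  0.0031 -1.    ] yaw_y 20.86 F [-1.36  0.04 -0.13] T [-0.05   0.056  0.03 ] w 0.0869 vmax 0.52
```

Request:
carry_out([
  [0,0,0,0],
  [0,0,0,0],
  [0,0,0,0],
  [0,0,0,0],
  [0,0,0,0],
  [0,0,0,0],
  [0,0,0,0],
  [0,0,0,0],
  [0,0,0,0],
  [0,0,0,0],
], hand=0, force=60)

```text
time_s: 3.95
tool_pos: [0.517, 0.1927, 0.262]
tool_rot: [106.6, 89.7, 37.5]
force: [-1.2, 0.3, 1.3]
grip_width: 0.0148
```

```bash
python3 st.py
```

```text
3.95 tcp [0.517  0.1927 0.262 ] grasp [0.5178 0.1933 0.0985] x [ 0.0048  0.0037 -1.    ] yaw_y 20.89 F [-1.19  0.3   1.27] T [-0.015 -0.015 -0.005] w 0.0148 vmax 0.37
```

Request:
carry_out([
  [0,0,1,0],
  [0,0,1.5,0],
  [0,0,1.5,0],
  [0,0,2,0],
  [0,0,2,0],
  [0,0,2,0],
  [0,0,1,0],
  [0,0,0,0],
])

```text
time_s: 4.75
tool_pos: [0.5153, 0.1917, 0.377]
tool_rot: [118.5, 89.9, 49.4]
force: [1.6, -0.1, -2.0]
grip_width: 0.0151
```

```bash
python3 st.py
```

```text
4.75 tcp [0.5153 0.1917 0.377 ] grasp [0.5156 0.192  0.2135] x [ 0.0014  0.0016 -1.    ] yaw_y 20.85 F [ 1.6  -0.12 -1.98] T [-0.095 -0.024 -0.052] w 0.0151 vmax 0.73
```

Request:
carry_out([
  [0,-2,0,0],
  [0,-4,0,0],
  [0,-4.5,0,0],
  [0,-4.5,0,0],
  [0,-4.5,0,0],
  [0,-4.5,0,0],
  [0,-4.5,0,0],
  [0,-4.5,0,0],
  [0,-4,0,0],
  [0,-3,0,0],
  [0,-2,0,0],
  [0,0,0,0],
])

```text
time_s: 5.95
tool_pos: [0.5055, -0.2419, 0.3659]
tool_rot: [-111.1, 89.2, -180.0]
force: [-0.4, -0.1, -2.2]
grip_width: 0.0147
```

```bash
python3 st.py
```

```text
5.95 tcp [ 0.5055 -0.2419  0.3659] grasp [ 0.5032 -0.2419  0.2024] x [-0.0138 -0.     -0.9999] yaw_y 21.16 F [-0.44 -0.07 -2.24] T [-0.093  0.06   0.003] w 0.0147 vmax 1.45
```

Request:
carry_out([
  [0.6,-2.2,0,0],
  [0.4,-1.6,0,0],
  [0,0,0,0],
  [0,0,0,0],
])

```text
time_s: 6.35
tool_pos: [0.5154, -0.2774, 0.3617]
tool_rot: [-124.8, 88.8, 166.5]
force: [0.5, 0.6, -2.2]
grip_width: 0.0151
```

```bash
python3 st.py
python3 - <<'E'
from h import *
import pickle
ms=[viewer.camera_model(n) for n in("wrist","scene","top")]
w,s,t=[viewer.read_camera(n)[:,:,::-1] for n in("wrist","scene","top")]
pickle.dump((ms,w,s,t),open("w3.pkl","wb"))
A=np.hstack([cv2.resize(s[120:220,130:263],(400,300),interpolation=cv2.INTER_CUBIC),cv2.resize(t[100:200,360:493],(400,300),interpolation=cv2.INTER_CUBIC)])
B=cv2.resize(w[160:400,160:480],(400,300),interpolation=cv2.INTER_CUBIC)
cv2.imwrite("pics/w3.png",np.vstack([A,np.hstack([cv2.resize(w,(400,250)).repeat(1,0),]*1+[B[:250]])]))
E
python3 st.py
```

```text
6.35 tcp [ 0.5154 -0.2774  0.3617] grasp [ 0.5121 -0.2766  0.1983] x [-0.0202  0.0049 -0.9998] yaw_y 21.26 F [ 0.49  0.63 -2.17] T [-0.059 -0.017  0.025] w 0.0151 vmax 0.52
6.5 tcp [ 0.5155 -0.2772  0.3623] grasp [ 0.5124 -0.2764  0.1988] x [-0.0191  0.0047 -0.9998] yaw_y 21.32 F [ 0.46 -0.14 -2.46] T [-0.007 -0.034 -0.045] w 0.0149 vmax 0.36
```

View pics/w3.png

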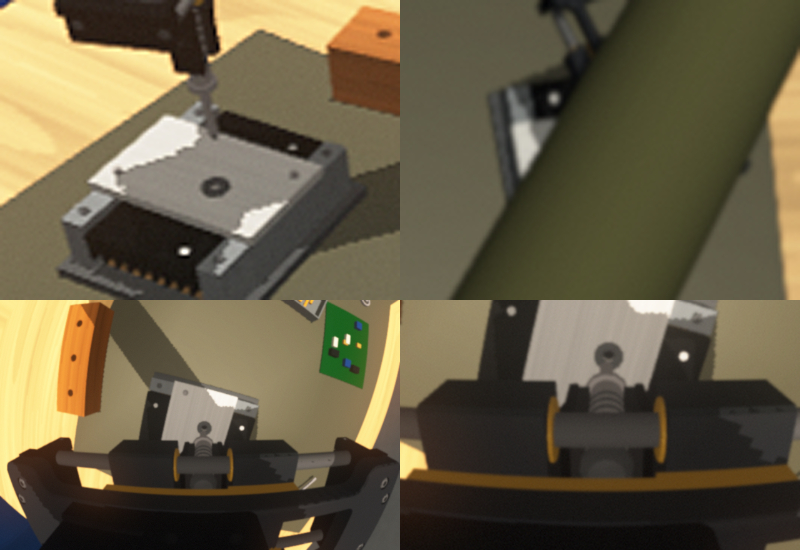

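The bush shows at scene ≈(201,182) with the nose tip at ≈(200,166), and in the wrist view at ≈(327,204) just above the collar (326,228). The top view is blocked by the arm. I'll take a closer crop.

Run:
```python
from h import *
import pickle
ms,w,s,t=pickle.load(open("w3.pkl","rb"))
cv2.imwrite("pics/c3.png",np.hstack([crop(s,175,140,50,60,8),crop(w,302,185,50,60,8)]))
m,ss=ms[:2]
print("bush w",onplane(m,(327.2,204),.066,True),"s",onplane(ss,(201.3,181.9),.066),"tip s",onplane(ss,(200.2,165.6),.1118))
g=np.array([.5121,-.2766,.1983]);x=np.array([-.0202,.0049,-.9998])
for d in (-.04,.034,.04,.081,.087): print(d,"w",proj(m,g+x*d,True).round(1),"s",proj(ss,g+x*d).round(1))
```

```text
bush w [ 0.51317438 -0.28073591  0.066     ] s [ 0.51414975 -0.28047982  0.066     ] tip s [ 0.51091869 -0.27705165  0.1118    ]
-0.04 w [325.9 302.7] s [189.7 116.6]
0.034 w [325.5 236.1] s [196.3 146.2]
0.04 w [325.5 232.7] s [196.9 148.5]
0.081 w [325.4 214. ] s [200.2 163.6]
0.087 w [325.4 211.8] s [200.7 165.8]
```

View pics/c3.png

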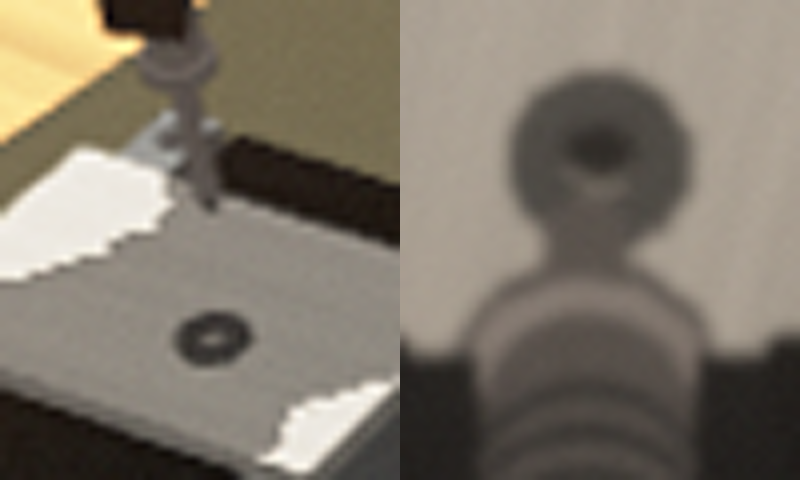

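Scene: bush centre ≈(201.4,181.8) and tip ≈(200.9,165.8), where the pose predicts (200.7,165.8), so the punch hangs as modelled. Wrist: bush ≈(326.4,203.9). Next I shift over the bush and descend to just above it.

Request:
carry_out([
  [0.2,-0.4,0,0],
  [0,0,-1.5,0],
  [0,0,-1.5,0],
  [0,0,-0.4,0],
  [0,0,0,0],
  [0,0,0,0],
])

```text
time_s: 7.1
tool_pos: [0.5176, -0.2788, 0.3241]
tool_rot: [-130.1, 88.8, 161.4]
force: [-0.4, -0.4, -2.3]
grip_width: 0.0147
```

```bash
python3 st.py
```

```text
7.1 tcp [ 0.5176 -0.2788  0.3241] grasp [ 0.5143 -0.2777  0.1607] x [-0.0205  0.0069 -0.9998] yaw_y 21.52 F [-0.38 -0.39 -2.34] T [-0.116  0.011 -0.014] w 0.0147 vmax 0.34
```

Request:
carry_out([
  [0,0,2,0],
  [0,0,2,0],
  [0,0,0,0],
  [0,0,0,0],
])

```text
time_s: 7.5
tool_pos: [0.5174, -0.2788, 0.3648]
tool_rot: [-129.7, 88.7, 161.8]
force: [0.3, -0.1, -2.0]
grip_width: 0.0149
```

```bash
python3 st.py
```

```text
7.5 tcp [ 0.5174 -0.2788  0.3648] grasp [ 0.514  -0.2777  0.2013] x [-0.0211  0.0069 -0.9998] yaw_y 21.5 F [ 0.31 -0.14 -2.03] T [-0.08  -0.006  0.042] w 0.0149 vmax 1.15
```

Request:
carry_out([
  [0,5,0,0],
  [0,5,0,0],
  [0,0,0,0],
  [0,0,0,0],
  [0,0,0,0],
])

```text
time_s: 8.0
tool_pos: [0.5157, -0.1768, 0.3612]
tool_rot: [-125.1, 88.6, 166.2]
force: [-0.7, 0.1, -2.0]
grip_width: 0.0152
```

```bash
python3 st.py
```

```text
8.0 tcp [ 0.5157 -0.1768  0.3612] grasp [ 0.5117 -0.1758  0.1977] x [-0.0242  0.006  -0.9997] yaw_y 21.32 F [-0.69  0.08 -2.03] T [-0.085 -0.006  0.009] w 0.0152 vmax 0.88
```

Request:
carry_out([
  [5,0,0,0],
  [5,0,0,0],
  [0,0,0,0],
  [0,0,0,0],
])

```text
time_s: 8.4
tool_pos: [0.6154, -0.1817, 0.3546]
tool_rot: [-121.5, 88.0, 169.4]
force: [-0.9, -0.2, -1.7]
grip_width: 0.0149
```

```bash
python3 st.py
```

```text
8.4 tcp [ 0.6154 -0.1817  0.3546] grasp [ 0.6097 -0.1806  0.1912] x [-0.0351  0.0066 -0.9994] yaw_y 20.89 F [-0.95 -0.2  -1.72] T [-0.137  0.021 -0.014] w 0.0149 vmax 4.47
```

Request:
carry_out([
  [-5,0,0,0],
  [-5,0,0,0],
  [0,0,0,0],
  [0,0,0,0],
])

```text
time_s: 8.8
tool_pos: [0.5092, -0.1844, 0.3468]
tool_rot: [-116.4, 87.2, 174.1]
force: [0.9, 0.0, -1.1]
grip_width: 0.0152
```

```bash
python3 st.py
```

```text
8.8 tcp [ 0.5092 -0.1844  0.3468] grasp [ 0.5012 -0.1836  0.1835] x [-0.0489  0.005  -0.9988] yaw_y 20.59 F [ 0.88  0.01 -1.13] T [-0.079 -0.133  0.006] w 0.0152 vmax 4.78
```

Request:
carry_out([
  [0,0,4,0],
  [0,0,4,0],
  [0,0,0,0],
  [0,0,0,0],
])

```text
time_s: 9.2
tool_pos: [0.5078, -0.1868, 0.4305]
tool_rot: [-117.6, 87.3, 172.7]
force: [0.1, 0.1, -2.4]
grip_width: 0.0154
```

```bash
python3 st.py
```

```text
9.2 tcp [ 0.5078 -0.1868  0.4305] grasp [ 0.5003 -0.1858  0.2672] x [-0.0461  0.0059 -0.9989] yaw_y 20.35 F [ 0.07  0.11 -2.39] T [-0.033 -0.025 -0.019] w 0.0154 vmax 3.0
```

Request:
carry_out([
  [0,0,-4,0],
  [0,0,-4,0],
  [0,0,0,0],
  [0,0,0,0],
])

```text
time_s: 9.6
tool_pos: [0.5082, -0.1878, 0.3487]
tool_rot: [-116.7, 87.5, 173.6]
force: [-0.4, -0.4, -1.0]
grip_width: 0.0151
```

```bash
python3 st.py
```

```text
9.6 tcp [ 0.5082 -0.1878  0.3487] grasp [ 0.5012 -0.187   0.1853] x [-0.0431  0.0049 -0.9991] yaw_y 20.26 F [-0.41 -0.37 -0.99] T [-0.022 -0.098 -0.024] w 0.0151 vmax 2.15
```

Request:
carry_out([
  [0,0,5,0],
  [0,0,5,0],
  [0,0,-5,0],
  [0,0,-5,0],
  [0,0,5,0],
  [0,0,5,0],
  [0,0,-5,0],
  [0,0,-5,0],
  [0,0,5,0],
  [0,0,0,0],
  [0,0,0,0],
])

```text
time_s: 10.7
tool_pos: [0.4992, -0.1861, 0.3918]
tool_rot: [-122.8, 86.0, 167.3]
force: [-0.3, 0.1, -1.9]
grip_width: 0.0149
```

```bash
python3 st.py
```

```text
10.7 tcp [ 0.4992 -0.1861  0.3918] grasp [ 0.4881 -0.1836  0.2287] x [-0.068   0.0154 -0.9976] yaw_y 20.12 F [-0.27  0.12 -1.94] T [-0.066 -0.113  0.015] w 0.0149 vmax 5.85
```

```bash
cat > s2.py <<'E'
from h import *
o=sensors.get_obs();M=R.from_euler('xyz',o["tool_rot"],degrees=True).as_matrix()
print(o["time_s"],np.round(o["tool_pos"],4),M[:2,0].round(4),np.round(o["qpos"],1).tolist(),np.round(o["joint_velocities"],1).tolist())
E
python3 s2.py
```

```text
10.7 [ 0.4992 -0.1861  0.3918] [-0.068   0.0154] [-19.0, 6.6, 39.5, 100.5, -3.7, 78.4, 41.4] [0.2, -2.5, 0.6, -5.9, 0.6, -0.1, -0.3]
```

Request:
carry_out([
  [3,0,0,0],
])

```text
time_s: 10.8
tool_pos: [0.5277, -0.188, 0.3944]
tool_rot: [-124.2, 86.1, 165.7]
force: [1.1, -0.9, -0.8]
grip_width: 0.015
```

```bash
python3 s2.py
```

```text
10.8 [ 0.5277 -0.188   0.3944] [-0.0653  0.0166] [-18.1, 10.6, 39.7, 96.6, -6.4, 79.1, 42.6] [7.6, 45.6, -0.7, -42.0, -29.8, 4.1, 12.2]
```

Request:
carry_out([
  [0,0,0,0],
])

```text
time_s: 10.9
tool_pos: [0.5311, -0.1865, 0.3954]
tool_rot: [-123.9, 86.4, 166.2]
force: [0.7, 0.8, -2.0]
grip_width: 0.0151
```

```bash
python3 s2.py
```

```text
10.9 [ 0.5311 -0.1865  0.3954] [-0.0617  0.0152] [-18.1, 10.8, 39.5, 96.3, -6.5, 79.1, 42.6] [0.9, -5.2, 1.9, 2.1, 3.4, 3.7, -0.7]
```

Request:
carry_out([
  [0,0,0,0],
])

```text
time_s: 11.0
tool_pos: [0.5316, -0.1872, 0.3967]
tool_rot: [-122.7, 86.5, 167.3]
force: [-0.7, 0.6, -1.9]
grip_width: 0.0154
```

```bash
python3 s2.py
```

```text
11.0 [ 0.5316 -0.1872  0.3967] [-0.0604  0.0136] [-18.1, 10.8, 39.6, 96.1, -6.5, 79.1, 42.6] [-0.6, 1.5, -0.8, -2.5, -1.5, -1.1, 0.2]
```

Request:
carry_out([
  [-3,0,0,0],
])

```text
time_s: 11.1
tool_pos: [0.5042, -0.1858, 0.3973]
tool_rot: [-120.6, 86.6, 169.6]
force: [-0.8, 0.2, -1.1]
grip_width: 0.0147
```

```bash
python3 s2.py
```

```text
11.1 [ 0.5042 -0.1858  0.3973] [-0.0583  0.0107] [-19.3, 6.8, 39.7, 99.7, -3.8, 78.5, 41.5] [-10.5, -46.8, 4.4, 40.1, 30.6, -2.5, -12.2]
```

Request:
carry_out([
  [0,0,0,0],
  [0,0,0,0],
])

```text
time_s: 11.3
tool_pos: [0.5014, -0.1875, 0.399]
tool_rot: [-122.0, 86.7, 168.0]
force: [0.2, 1.4, -1.3]
grip_width: 0.0148
```

```bash
python3 s2.py
```

```text
11.3 [ 0.5014 -0.1875  0.399 ] [-0.057   0.0121] [-19.3, 6.4, 39.9, 99.8, -3.6, 78.6, 41.4] [0.8, -2.1, 0.8, 1.2, 1.8, 1.5, -0.4]
```

Request:
carry_out([
  [0,0,5,0],
])

```text
time_s: 11.4
tool_pos: [0.4994, -0.1865, 0.4429]
tool_rot: [-121.9, 86.0, 168.2]
force: [0.9, 0.1, -1.8]
grip_width: 0.0148
```

```bash
python3 s2.py
```

```text
11.4 [ 0.4994 -0.1865  0.4429] [-0.069   0.0145] [-19.7, 4.9, 39.9, 96.1, -2.5, 84.2, 40.5] [-5.3, -19.1, -0.1, -50.6, 10.7, 57.6, -9.4]
```

Request:
carry_out([
  [0,0,0,0],
  [0,0,0,0],
])

```text
time_s: 11.6
tool_pos: [0.5007, -0.1879, 0.4501]
tool_rot: [-122.8, 86.7, 167.2]
force: [0.1, 0.9, -2.2]
grip_width: 0.0152
```

```bash
python3 s2.py
```

```text
11.6 [ 0.5007 -0.1879  0.4501] [-0.0565  0.0128] [-19.7, 4.6, 39.9, 95.5, -2.5, 84.3, 40.5] [0.2, -1.8, 0.2, -4.7, 0.3, 0.4, -0.1]
```

Request:
carry_out([
  [0,0,-5,0],
])

```text
time_s: 11.7
tool_pos: [0.5033, -0.1894, 0.4063]
tool_rot: [-123.8, 87.6, 166.2]
force: [1.0, 0.5, -2.6]
grip_width: 0.015
```

```bash
python3 s2.py
```

```text
11.7 [ 0.5033 -0.1894  0.4063] [-0.0413  0.0101] [-19.3, 6.0, 40.0, 99.3, -3.6, 78.6, 41.4] [4.2, 19.3, -0.3, 50.6, -11.9, -60.1, 9.5]
```

Request:
carry_out([
  [0,0,0,0],
  [0,0,0,0],
])

```text
time_s: 11.9
tool_pos: [0.5009, -0.1884, 0.4004]
tool_rot: [-123.4, 86.9, 166.6]
force: [0.3, -0.6, -1.2]
grip_width: 0.0147
```

```bash
python3 s2.py
```

```text
11.9 [ 0.5009 -0.1884  0.4004] [-0.0532  0.0127] [-19.3, 6.2, 40.0, 99.8, -3.6, 78.6, 41.4] [-0.1, 1.5, -0.3, 4.7, -0.2, 0.4, 0.1]
```

Request:
carry_out([
  [3,0,0,0],
  [0,0,0,0],
  [0,0,0,0],
  [-3,0,0,0],
  [0,0,0,0],
  [0,0,0,0],
  [3,0,0,0],
  [0,0,0,0],
  [0,0,0,0],
  [-3,0,0,0],
  [0,0,0,0],
  [0,0,0,0],
])

```text
time_s: 13.1
tool_pos: [0.5053, -0.1899, 0.4135]
tool_rot: [-121.5, 87.9, 168.5]
force: [0.3, -0.1, -2.2]
grip_width: 0.015
```

```bash
python3 s2.py
```

```text
13.1 [ 0.5053 -0.1899  0.4135] [-0.0363  0.0074] [-19.9, 5.9, 40.6, 98.6, -3.6, 79.1, 41.4] [0.9, -2.1, 0.7, 1.3, 1.9, 1.5, -0.2]
```

Request:
carry_out([
  [0,0,3,0],
  [0,0,0,0],
  [0,0,-3,0],
  [0,0,0,0],
  [0,0,3,0],
  [0,0,0,0],
  [0,0,-3,0],
  [0,0,0,0],
  [0,0,3,0],
  [0,0,0,0],
  [0,0,-3,0],
  [0,0,0,0],
])

```text
time_s: 14.3
tool_pos: [0.5068, -0.1904, 0.4197]
tool_rot: [-122.4, 88.2, 167.6]
force: [-0.9, -0.3, -1.8]
grip_width: 0.0149
```

```bash
python3 s2.py
```

```text
14.3 [ 0.5068 -0.1904  0.4197] [-0.03    0.0066] [-20.0, 5.8, 40.7, 98.0, -3.6, 79.4, 41.4] [-0.2, -2.2, 0.1, -6.3, 0.2, 2.2, -0.3]
```

Request:
carry_out([
  [3,0,0,0],
  [0,0,0,0],
  [0,0,0,0],
  [-3,0,0,0],
  [0,0,0,0],
  [0,0,0,0],
  [3,0,0,0],
  [0,0,0,0],
  [0,0,0,0],
  [-3,0,0,0],
  [0,0,0,0],
  [0,0,0,0],
])

```text
time_s: 15.5
tool_pos: [0.5062, -0.1909, 0.4248]
tool_rot: [-122.4, 88.3, 167.6]
force: [0.1, -0.0, -1.5]
grip_width: 0.0147
```

```bash
python3 s2.py
```

```text
15.5 [ 0.5062 -0.1909  0.4248] [-0.0293  0.0064] [-20.7, 5.5, 41.4, 97.6, -3.5, 79.9, 41.4] [0.7, -2.0, 0.8, 1.5, 1.9, 1.5, -0.3]
```

Request:
carry_out([
  [0,-3,0,0],
  [0,0,0,0],
  [0,0,0,0],
  [0,-3,0,0],
  [0,0,0,0],
  [0,0,0,0],
  [0,-2,0,0],
  [0,0,0,0],
  [0,0,0,0],
])

```text
time_s: 16.4
tool_pos: [0.5083, -0.2687, 0.4262]
tool_rot: [-129.3, 88.4, 161.2]
force: [-0.8, 1.1, -2.1]
grip_width: 0.0147
```

```bash
python3 st.py
```

```text
16.4 tcp [ 0.5083 -0.2687  0.4262] grasp [ 0.504  -0.2673  0.2627] x [-0.0263  0.009  -0.9996] yaw_y 20.44 F [-0.83  1.11 -2.05] T [-0.037 -0.026 -0.007] w 0.0147 vmax 0.97
```

Request:
carry_out([
  [0,0,-2,0],
  [0,0,-2,0],
  [0,0,-2,0],
  [0,0,-2,0],
  [0,0,0,0],
  [0,0,0,0],
])

```text
time_s: 17.0
tool_pos: [0.5104, -0.2624, 0.345]
tool_rot: [-138.0, 88.5, 152.9]
force: [0.3, -0.5, -1.0]
grip_width: 0.015
```

```bash
python3 s2.py
```

```text
17.0 [ 0.5104 -0.2624  0.345 ] [-0.0232  0.0119] [-13.1, 14.4, 43.8, 99.5, -10.4, 71.8, 54.3] [-0.7, 0.3, -0.4, 1.1, -0.0, 0.3, -0.0]
```

Request:
carry_out([
  [0,0,5,0],
  [0,0,0,0],
  [0,0,0,0],
])

```text
time_s: 17.3
tool_pos: [0.5112, -0.2609, 0.3983]
tool_rot: [-140.2, 88.6, 150.8]
force: [-0.0, 0.1, -2.4]
grip_width: 0.0146
```

```bash
python3 s2.py
```

```text
17.3 [ 0.5112 -0.2609  0.3983] [-0.0215  0.012 ] [-14.1, 11.9, 44.4, 95.6, -8.5, 77.4, 52.8] [-0.0, -2.5, 0.7, -5.1, 0.8, 0.4, -0.6]
```

Request:
carry_out([
  [0,0,-0.5,0],
  [0,0,-0.5,0],
  [0,0,-0.5,0],
  [0,0,-0.5,0],
  [0,0,-0.5,0],
  [0,0,-0.5,0],
  [0,0,-0.5,0],
  [0,0,-0.5,0],
])

```text
time_s: 18.1
tool_pos: [0.511, -0.2607, 0.3545]
tool_rot: [-140.1, 88.6, 150.9]
force: [0.4, 0.1, -2.1]
grip_width: 0.0149
```

```bash
python3 s2.py
```

```text
18.1 [ 0.511  -0.2607  0.3545] [-0.0218  0.0121] [-13.4, 13.9, 44.0, 98.9, -10.0, 72.7, 54.0] [0.8, 2.9, -0.7, 3.9, -2.2, -5.9, 1.7]
```

Request:
carry_out([
  [0,0,5,0],
  [0,0,0,0],
  [0,0,0,0],
  [0,0,-5,0],
  [0,0,0,0],
  [0,0,0,0],
  [0,0,5,0],
  [0,0,0,0],
  [0,0,0,0],
  [0,0,-5,0],
  [0,0,0,0],
  [0,0,0,0],
])

```text
time_s: 19.3
tool_pos: [0.5129, -0.2623, 0.3604]
tool_rot: [-144.8, 89.1, 146.1]
force: [0.5, 0.8, -1.0]
grip_width: 0.0148
```

```bash
python3 s2.py
```

```text
19.3 [ 0.5129 -0.2623  0.3604] [-0.0127  0.0085] [-13.6, 13.7, 44.3, 98.4, -10.0, 72.8, 54.0] [-0.2, 1.4, -0.4, 3.5, -0.3, 0.8, 0.2]
```

Works as predicted; one more half cycle set.

Request:
carry_out([
  [0,0,5,0],
  [0,0,0,0],
  [0,0,0,0],
  [0,0,-5,0],
  [0,0,0,0],
  [0,0,0,0],
  [0,0,5,0],
  [0,0,0,0],
  [0,0,0,0],
  [0,0,-5,0],
  [0,0,0,0],
  [0,0,0,0],
])

```text
time_s: 20.5
tool_pos: [0.5175, -0.2669, 0.3785]
tool_rot: [61.8, 89.1, -7.3]
force: [-0.4, 0.1, -0.8]
grip_width: 0.0155
```

```bash
python3 st.py
```

```text
20.5 tcp [ 0.5175 -0.2669  0.3785] grasp [ 0.52   -0.2672  0.215 ] x [ 0.0152 -0.0019 -0.9999] yaw_y 20.9 F [-0.42  0.05 -0.83] T [-0.125 -0.019 -0.028] w 0.0155 vmax 3.62
```

Request:
carry_out([
  [0,-4,0,0],
  [0,-4,0,0],
  [0,0,0,0],
  [0,0,0,0],
  [-0.3,3.5,0,0],
  [-0.4,3.4,0,0],
  [0,0,0,0],
  [0,0,0,0],
])

```text
time_s: 21.3
tool_pos: [0.5157, -0.2776, 0.3946]
tool_rot: [51.5, 88.0, -17.2]
force: [-1.1, -0.6, -1.1]
grip_width: 0.0148
```

```bash
python3 st.py
```

```text
21.3 tcp [ 0.5157 -0.2776  0.3946] grasp [ 0.5213 -0.2793  0.2312] x [ 0.034  -0.0105 -0.9994] yaw_y 21.34 F [-1.13 -0.61 -1.1 ] T [-0.137  0.095 -0.037] w 0.0148 vmax 2.1
```

Request:
carry_out([
  [0,0,0,0],
  [0,0,0,0],
  [0,0,-1,0],
  [0,0,-1,0],
  [0,0,-1,0],
  [0,0,-1,0],
  [0,0,0,0],
  [0,0,0,0],
])

```text
time_s: 22.1
tool_pos: [0.5151, -0.2799, 0.3511]
tool_rot: [47.9, 88.0, -21.0]
force: [-0.1, -0.1, -1.8]
grip_width: 0.0152
```

```bash
python3 s2.py; python3 -c "
from h import *
print(sensors.get_obs()['effort'].round(2))"
```

```text
22.1 [ 0.5151 -0.2799  0.3511] [ 0.0329 -0.0126] [-12.8, 14.5, 45.3, 99.0, -11.4, 69.1, 56.4] [0.1, 0.7, -0.0, 0.9, -0.1, -0.2, 0.1]
[ -0.05 -34.23   5.84 -30.21  -0.05  -0.08   0.  ]
```

Request:
carry_out([
  [4,0,0,0],
  [-4,0,0,0],
  [0,0,0,0],
  [0,0,0,0],
])

```text
time_s: 22.5
tool_pos: [0.5185, -0.2786, 0.3378]
tool_rot: [-11.4, 88.9, -80.2]
force: [0.5, 1.9, -1.4]
grip_width: 0.0151
```

```bash
python3 s2.py; python3 -c "
from h import *
print(sensors.get_obs()['effort'].round(2))"
```

```text
22.5 [ 0.5185 -0.2786  0.3378] [ 0.0033 -0.019 ] [-13.0, 16.3, 45.4, 98.9, -11.5, 69.1, 56.5] [2.0, -0.9, 2.5, 3.0, 4.2, 2.6, -0.4]
[ 2.090e+00 -3.532e+01  8.620e+00 -2.915e+01  4.800e-01 -4.000e-02
  2.000e-02]
```

Request:
carry_out([
  [0,3,0,0],
  [0,-3,0,0],
  [0,0,0,0],
  [0,0,0,0],
])

```text
time_s: 22.9
tool_pos: [0.5194, -0.2776, 0.341]
tool_rot: [4.4, 88.8, -64.2]
force: [-0.2, 1.1, -1.9]
grip_width: 0.015
```

```bash
python3 s2.py
```

```text
22.9 [ 0.5194 -0.2776  0.341 ] [ 0.0088 -0.0183] [-13.2, 16.1, 45.6, 98.8, -11.5, 69.2, 56.5] [2.0, -0.9, 2.4, -0.8, 3.0, -0.9, 0.6]
```

Request:
carry_out([
  [-0.3,0.1,-0.4,0],
  [-0.3,0.1,-0.4,0],
  [-0.2,0,-0.4,0],
  [0,0,-0.4,0],
  [0,0,0,0],
  [0,0,0,0],
])

```text
time_s: 23.5
tool_pos: [0.5096, -0.2764, 0.3255]
tool_rot: [12.3, 88.7, -56.5]
force: [0.1, 0.0, -1.9]
grip_width: 0.0148
```

```bash
python3 st.py
python3 - <<'E'
from h import *
import pickle
ms=[viewer.camera_model(n) for n in("wrist","scene")]
o=sensors.get_obs();M=R.from_euler('xyz',o["tool_rot"],degrees=True).as_matrix()
w,s=[viewer.read_camera(n)[:,:,::-1] for n in("wrist","scene")]
pickle.dump((ms,w,s),open("w4.pkl","wb"))
cv2.imwrite("pics/c4.png",np.hstack([crop(s,175,140,50,60,8),crop(w,302,185,50,60,8)]))
g=o["tool_pos"]+M[:,0]*env.grip_depth;x=M[:,0]
for d in (.034,.04,.081,.087): print(d,(g+x*d).round(4),"w",proj(ms[0],g+x*d,True).round(1),"s",proj(ms[1],g+x*d).round(1))
print("bush proj",proj(ms[0],(.5133,-.2807,.066),True),proj(ms[1],(.5133,-.2807,.066)))
E
```

```text
23.5 tcp [ 0.5096 -0.2764  0.3255] grasp [ 0.5115 -0.2793  0.162 ] x [ 0.0121 -0.0182 -0.9998] yaw_y 21.26 F [ 0.08  0.01 -1.89] T [-0.065  0.057  0.019] w 0.0148 vmax 0.42
0.034 [ 0.512 -0.28   0.128] w [325.6 236.2] s [197.7 159.5]
0.04 [ 0.512  -0.2801  0.122 ] w [325.6 232.8] s [198.1 161.7]
0.081 [ 0.5125 -0.2808  0.081 ] w [325.5 214.1] s [200.6 176.3]
0.087 [ 0.5126 -0.2809  0.075 ] w [325.5 211.8] s [201.  178.4]
bush proj [326.29645924 208.46793933] [201.48692024 181.66830518]
```

View pics/c4.png

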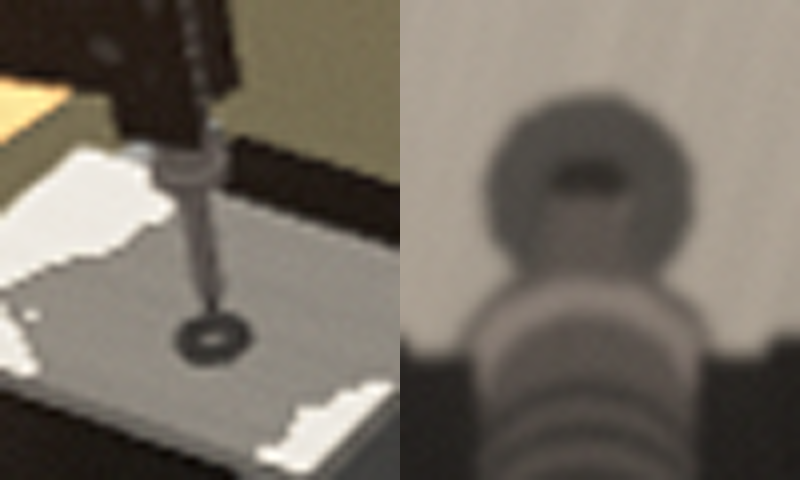

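Scene crop: the tip at (201.1,178.1) is just above the bush at (201.3,181.8). Wrist crop: bush centre ≈(325.3,208.2), nose axis x ≈325.3, visible nose end ≈(325.5,208.9). They're well aligned across; I'll check the depth direction.

Run:
```python
from h import *
import pickle
ms,w,s=pickle.load(open("w4.pkl","rb")); W,S=ms
tip=np.array([.5126,-.2809,.075]);x=np.array([.0121,-.0182,-.9998]);n=np.array([-.363,.932,0])
print("near edge taper",proj(W,tip-x*.006+n*.004,True)," tip",proj(W,tip,True))
def res(p): # p: bush xy
    return np.r_[(proj(W,[*p,.066],True)-[325.25,208.2])/1.0,(proj(S,[*p,.066])-[201.35,181.8])/.5]
r=least_squares(res,[.513,-.281]);print("bush",r.x,r.fun, "w only",onplane(W,(325.25,208.2),.066,True),"s only",onplane(S,(201.35,181.8),.066))
for dx,dy in((0,0),(.002,0),(0,.002)): print(proj(S,tip+[dx,dy,0]),proj(W,tip+[dx,dy,0],True))
```

```text
near edge taper [325.47034772 208.95108801]  tip [325.46798004 211.77346469]
bush [ 0.51279006 -0.28089507] [ 0.3667549   0.26690952  0.45667857 -0.56007002] w only [ 0.51243429 -0.28079174  0.066     ] s only [ 0.51382067 -0.28063337  0.066     ]
[201.00844281 178.38943015] [325.46798004 211.77346469]
[200.39439501 178.85576812] [327.87155677 212.6543859 ]
[201.66815403 178.68846883] [326.40046751 209.47307728]
```

Request:
carry_out([
  [0,0,-0.4,0],
  [0,0,-0.4,0],
  [0,0,-0.3,0],
  [0,0,-0.2,0],
  [0,0,0,0],
])

```text
time_s: 24.1
tool_pos: [0.5101, -0.2763, 0.3114]
tool_rot: [12.0, 88.7, -56.7]
force: [-0.4, -1.0, -1.2]
grip_width: 0.0148
```

```bash
cat >> st.py <<'E'
t=p+M[:,0]*(env.grip_depth+.087);rim=t+M[:,0]*((t[2]-.060)/M[2,0]*-1 if t[2]<.06 else 0);print("tip",t.round(4),"axis at z=.060",rim.round(4))
E
python3 st.py
```

```text
24.1 tcp [ 0.5101 -0.2763  0.3114] grasp [ 0.5121 -0.2794  0.148 ] x [ 0.0124 -0.0189 -0.9997] yaw_y 21.29 F [-0.35 -1.02 -1.22] T [-0.119 -0.013 -0.017] w 0.0148 vmax 0.25
tip [ 0.5132 -0.2811  0.061 ] axis at z=.060 [ 0.5132 -0.2811  0.061 ]
```

Request:
carry_out([
  [-0.04,0.02,-0.2,0],
  [0,0,-0.2,0],
  [0,0,-0.2,0],
  [0,0,0,0],
  [0,0,0,0],
])

```text
time_s: 24.6
tool_pos: [0.5099, -0.2766, 0.3053]
tool_rot: [12.9, 88.6, -55.9]
force: [0.8, 0.2, -1.2]
grip_width: 0.0146
```

```bash
python3 st.py;python3 st.py
```

```text
24.6 tcp [ 0.5099 -0.2766  0.3053] grasp [ 0.5121 -0.2799  0.1419] x [ 0.0136 -0.0201 -0.9997] yaw_y 21.28 F [ 0.75  0.16 -1.17] T [-0.141 -0.009 -0.003] w 0.0146 vmax 0.2
tip [ 0.5133 -0.2817  0.0549] axis at z=.060 [ 0.5132 -0.2816  0.06  ]
24.6 tcp [ 0.5099 -0.2766  0.3053] grasp [ 0.5121 -0.2799  0.1419] x [ 0.0136 -0.0201 -0.9997] yaw_y 21.28 F [ 0.75  0.16 -1.17] T [-0.141 -0.009 -0.003] w 0.0146 vmax 0.2
tip [ 0.5133 -0.2817  0.0549] axis at z=.060 [ 0.5132 -0.2816  0.06  ]
```

Request:
carry_out([
  [-0.05,0.06,-0.1,0],
  [0,0,-0.2,0],
  [0,0,0,0],
])

```text
time_s: 24.9
tool_pos: [0.5096, -0.2764, 0.3026]
tool_rot: [14.0, 88.5, -54.7]
force: [0.5, -0.2, -3.2]
grip_width: 0.0148
```

```bash
python3 st.py
python3 - <<'E'
from h import *
ms=[viewer.camera_model(n) for n in("wrist","scene")]
w,s=[viewer.read_camera(n)[:,:,::-1] for n in("wrist","scene")]
cv2.imwrite("pics/c5.png",np.hstack([crop(s,175,140,50,60,8),crop(w,302,185,50,60,8)]))
print("bush proj",proj(ms[0],(.5125,-.2808,.066),True),proj(ms[1],(.5125,-.2808,.066)))
E
python3 st.py
```

```text
24.9 tcp [ 0.5096 -0.2764  0.3026] grasp [ 0.512  -0.2798  0.1391] x [ 0.0149 -0.0211 -0.9997] yaw_y 21.27 F [ 0.5  -0.2  -3.19] T [-0.226 -0.066 -0.043] w 0.0148 vmax 0.24
tip [ 0.5133 -0.2817  0.0522] axis at z=.060 [ 0.5132 -0.2815  0.06  ]
bush proj [324.97722487 216.13559309] [201.69789813 181.46648245]
25.0 tcp [ 0.5096 -0.2764  0.3027] grasp [ 0.512  -0.2798  0.1392] x [ 0.0149 -0.0211 -0.9997] yaw_y 21.27 F [ 0.46 -0.58 -2.13] T [-0.292 -0.093  0.025] w 0.0151 vmax 0.09
tip [ 0.5133 -0.2817  0.0522] axis at z=.060 [ 0.5132 -0.2815  0.06  ]
```

View pics/c5.png

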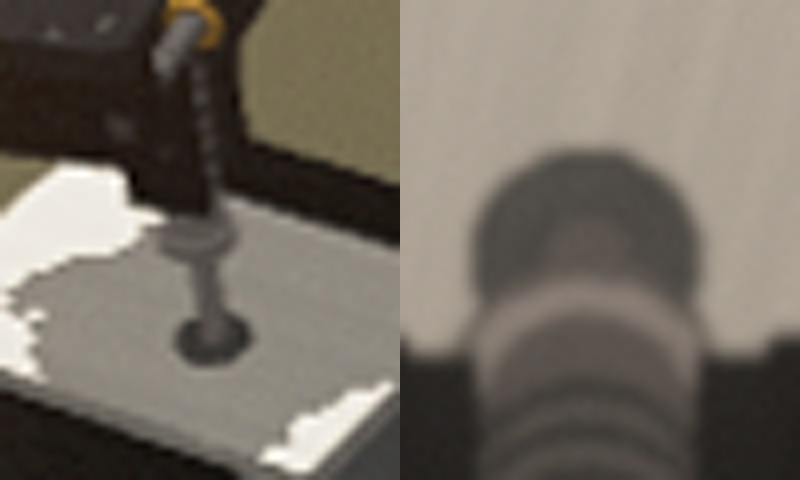

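The nose is in the bush and the template is unmoved (ring still at scene ≈(201.3,181.8)). The torque shows a ~1 N push toward +y on the bush wall, so I'll back that out and continue in small steps.

Request:
carry_out([
  [0.04,-0.07,0,0],
  [0,0,-0.15,0],
  [0,0,-0.15,0],
  [0,0,0,0],
])

```text
time_s: 25.4
tool_pos: [0.5099, -0.2768, 0.2996]
tool_rot: [14.3, 88.6, -54.5]
force: [-0.1, -0.6, 0.4]
grip_width: 0.015
```

```bash
python3 st.py
```

```text
25.4 tcp [ 0.5099 -0.2768  0.2996] grasp [ 0.5123 -0.2801  0.1362] x [ 0.0143 -0.02   -0.9997] yaw_y 21.28 F [-0.14 -0.64  0.37] T [-0.062  0.114 -0.035] w 0.015 vmax 0.18
tip [ 0.5135 -0.2818  0.0492] axis at z=.060 [ 0.5134 -0.2816  0.06  ]
```

Request:
carry_out([
  [0,0,-0.1,0],
  [0,0,0,0],
])

```text
time_s: 25.6
tool_pos: [0.51, -0.277, 0.2995]
tool_rot: [15.6, 88.6, -53.1]
force: [0.3, 0.3, 1.3]
grip_width: 0.0149
```

```bash
python3 st.py
```

```text
25.6 tcp [ 0.51   -0.277   0.2995] grasp [ 0.5124 -0.2802  0.1361] x [ 0.0147 -0.0196 -0.9997] yaw_y 21.27 F [0.32 0.34 1.33] T [0.07  0.294 0.017] w 0.0149 vmax 0.27
tip [ 0.5137 -0.2819  0.0491] axis at z=.060 [ 0.5135 -0.2817  0.06  ]
```

Request:
carry_out([
  [0,0,-0.1,0],
  [0,0,0,0],
])

```text
time_s: 25.8
tool_pos: [0.51, -0.2772, 0.2993]
tool_rot: [16.8, 88.6, -51.9]
force: [-2.5, 0.6, 5.3]
grip_width: 0.0149
```

```bash
python3 st.py
```

```text
25.8 tcp [ 0.51   -0.2772  0.2993] grasp [ 0.5125 -0.2803  0.1359] x [ 0.0151 -0.0192 -0.9997] yaw_y 21.27 F [-2.46  0.61  5.35] T [ 0.233  0.472 -0.01 ] w 0.0149 vmax 0.53
tip [ 0.5138 -0.282   0.0489] axis at z=.060 [ 0.5136 -0.2818  0.06  ]
```

Contact with the heat sink is at tip z≈0.049 (17 mm below the rim). I press on in small steps and trim out the side load.

Request:
carry_out([
  [-0.03,0.03,-0.1,0],
  [0,0,-0.1,0],
])

```text
time_s: 26.0
tool_pos: [0.5098, -0.2772, 0.2981]
tool_rot: [18.1, 88.6, -50.6]
force: [-1.4, 1.6, 6.2]
grip_width: 0.0149
```

```bash
python3 st.py
```

```text
26.0 tcp [ 0.5098 -0.2772  0.2981] grasp [ 0.5124 -0.2803  0.1346] x [ 0.016  -0.0195 -0.9997] yaw_y 21.27 F [-1.41  1.56  6.22] T [0.196 0.643 0.038] w 0.0149 vmax 0.65
tip [ 0.5138 -0.282   0.0476] axis at z=.060 [ 0.5136 -0.2818  0.06  ]
```

Request:
carry_out([
  [-0.05,0.03,-0.15,0],
  [-0.02,0,-0.15,0],
])

```text
time_s: 26.2
tool_pos: [0.5095, -0.2772, 0.2963]
tool_rot: [20.7, 88.5, -48.0]
force: [-2.7, 1.6, 8.5]
grip_width: 0.0148
```

```bash
python3 st.py
```

```text
26.2 tcp [ 0.5095 -0.2772  0.2963] grasp [ 0.5124 -0.2804  0.1328] x [ 0.0178 -0.0198 -0.9996] yaw_y 21.27 F [-2.74  1.57  8.48] T [ 0.236  0.695 -0.064] w 0.0148 vmax 1.26
tip [ 0.5139 -0.2822  0.0459] axis at z=.060 [ 0.5137 -0.2819  0.06  ]
```

Request:
carry_out([
  [-0.05,0.03,-0.15,0],
  [-0.03,0,-0.15,0],
])

```text
time_s: 26.4
tool_pos: [0.509, -0.2773, 0.295]
tool_rot: [23.9, 88.4, -44.9]
force: [-3.7, 1.7, 9.1]
grip_width: 0.0151
```

```bash
python3 st.py
```

```text
26.4 tcp [ 0.509  -0.2773  0.295 ] grasp [ 0.5123 -0.2805  0.1316] x [ 0.0199 -0.0198 -0.9996] yaw_y 21.26 F [-3.67  1.69  9.06] T [0.395 0.847 0.008] w 0.0151 vmax 1.04
tip [ 0.514  -0.2822  0.0446] axis at z=.060 [ 0.5137 -0.2819  0.06  ]
```

Request:
carry_out([
  [0.05,0,-0.15,0],
  [0.03,0,-0.15,0],
])

```text
time_s: 26.6
tool_pos: [0.5095, -0.2777, 0.2938]
tool_rot: [25.0, 88.5, -43.8]
force: [-5.1, 2.0, 11.7]
grip_width: 0.0152
```

```bash
python3 st.py
```

```text
26.6 tcp [ 0.5095 -0.2777  0.2938] grasp [ 0.5126 -0.2807  0.1304] x [ 0.0194 -0.0186 -0.9996] yaw_y 21.25 F [-5.06  2.04 11.73] T [ 0.436  1.199 -0.019] w 0.0152 vmax 0.92
tip [ 0.5143 -0.2823  0.0434] axis at z=.060 [ 0.514 -0.282  0.06 ]
```

Request:
carry_out([
  [-0.08,0.04,-0.1,0],
  [-0.04,0.02,-0.1,0],
])

```text
time_s: 26.8
tool_pos: [0.5087, -0.2777, 0.2941]
tool_rot: [28.2, 88.4, -40.6]
force: [-2.3, 1.7, 10.2]
grip_width: 0.015
```

```bash
python3 st.py
```

```text
26.8 tcp [ 0.5087 -0.2777  0.2941] grasp [ 0.5122 -0.2807  0.1307] x [ 0.0216 -0.0185 -0.9996] yaw_y 21.24 F [-2.28  1.72 10.21] T [0.357 0.858 0.024] w 0.015 vmax 0.54
tip [ 0.5141 -0.2823  0.0437] axis at z=.060 [ 0.5137 -0.282   0.06  ]
```

Request:
carry_out([
  [-0.04,0.02,-0.14,0],
  [-0.04,0.02,-0.14,0],
])

```text
time_s: 27.0
tool_pos: [0.5082, -0.2777, 0.2938]
tool_rot: [31.5, 88.3, -37.3]
force: [-3.1, 2.4, 10.8]
grip_width: 0.0148
```

```bash
python3 st.py
```

```text
27.0 tcp [ 0.5082 -0.2777  0.2938] grasp [ 0.5121 -0.2807  0.1304] x [ 0.0238 -0.0181 -0.9996] yaw_y 21.23 F [-3.13  2.36 10.79] T [0.41  0.95  0.029] w 0.0148 vmax 0.79
tip [ 0.5141 -0.2823  0.0434] axis at z=.060 [ 0.5137 -0.282   0.06  ]
```

Request:
carry_out([
  [0,0.02,-0.19,0],
  [0,0.02,-0.19,0],
])

```text
time_s: 27.2
tool_pos: [0.5081, -0.278, 0.2926]
tool_rot: [33.9, 88.3, -34.9]
force: [-4.4, 2.9, 12.0]
grip_width: 0.0147
```

```bash
python3 st.py
```

```text
27.2 tcp [ 0.5081 -0.278   0.2926] grasp [ 0.5122 -0.2808  0.1292] x [ 0.0249 -0.0173 -0.9995] yaw_y 21.22 F [-4.36  2.9  12.01] T [0.463 1.152 0.03 ] w 0.0147 vmax 0.68
tip [ 0.5144 -0.2823  0.0422] axis at z=.060 [ 0.5139 -0.282   0.06  ]
```

Request:
carry_out([
  [-0.02,0.02,-0.15,0],
  [-0.02,0.02,-0.15,0],
  [-0.02,0.02,-0.15,0],
])

```text
time_s: 27.5
tool_pos: [0.5076, -0.2784, 0.2923]
tool_rot: [38.2, 88.2, -30.6]
force: [-4.4, 1.8, 12.3]
grip_width: 0.0151
```

```bash
python3 st.py
```

```text
27.5 tcp [ 0.5076 -0.2784  0.2923] grasp [ 0.512  -0.281   0.1289] x [ 0.027  -0.016  -0.9995] yaw_y 21.19 F [-4.42  1.78 12.28] T [ 0.491  1.139 -0.007] w 0.0151 vmax 0.4
tip [ 0.5144 -0.2824  0.042 ] axis at z=.060 [ 0.5139 -0.2821  0.06  ]
```

Request:
carry_out([
  [0,0.01,-0.16,0],
  [0,0.01,-0.16,0],
  [0,0.01,-0.16,0],
])

```text
time_s: 27.8
tool_pos: [0.5074, -0.279, 0.2918]
tool_rot: [42.7, 88.2, -26.1]
force: [-4.9, 2.6, 12.6]
grip_width: 0.0149
```

```bash
python3 st.py
```

```text
27.8 tcp [ 0.5074 -0.279   0.2918] grasp [ 0.512  -0.2812  0.1284] x [ 0.0281 -0.0138 -0.9995] yaw_y 21.16 F [-4.92  2.56 12.62] T [ 0.563  1.302 -0.045] w 0.0149 vmax 0.64
tip [ 0.5144 -0.2824  0.0414] axis at z=.060 [ 0.5139 -0.2822  0.06  ]
```

Request:
carry_out([
  [-0.02,0.01,-0.16,0],
  [-0.02,0.01,-0.16,0],
  [-0.02,0.01,-0.16,0],
  [-0.02,0.01,-0.16,0],
])

```text
time_s: 28.2
tool_pos: [0.5067, -0.2797, 0.2916]
tool_rot: [49.6, 88.1, -19.3]
force: [-4.2, 1.7, 13.2]
grip_width: 0.0149
```

```bash
python3 st.py
```

```text
28.2 tcp [ 0.5067 -0.2797  0.2916] grasp [ 0.5117 -0.2814  0.1282] x [ 0.0309 -0.0108 -0.9995] yaw_y 21.13 F [-4.21  1.68 13.22] T [ 0.61   1.313 -0.039] w 0.0149 vmax 0.57
tip [ 0.5144 -0.2824  0.0412] axis at z=.060 [ 0.5139 -0.2822  0.06  ]
```

Held for about 1 s at 14–15 N. Now I lift slowly, relieving the side load.

Request:
carry_out([
  [-0.02,0.01,0.15,0],
  [-0.02,0.01,0.2,0],
  [-0.02,0.01,0.2,0],
])

```text
time_s: 28.5
tool_pos: [0.5059, -0.2797, 0.2995]
tool_rot: [52.6, 88.1, -16.3]
force: [-0.2, 0.1, -1.9]
grip_width: 0.0147
```

```bash
python3 st.py
```

```text
28.5 tcp [ 0.5059 -0.2797  0.2995] grasp [ 0.5111 -0.2813  0.1361] x [ 0.0318 -0.0093 -0.9994] yaw_y 21.11 F [-0.16  0.13 -1.93] T [-0.023  0.166 -0.002] w 0.0147 vmax 1.83
tip [ 0.5139 -0.2821  0.0492] axis at z=.060 [ 0.5135 -0.282   0.06  ]
```

Request:
carry_out([
  [-0.01,0,0.3,0],
  [-0.01,0,0.3,0],
  [-0.01,0,0.3,0],
  [-0.01,0,0.3,0],
  [-0.01,0,0.3,0],
  [0,0,0.4,0],
  [0,0,0.5,0],
  [0,0,0.5,0],
])

```text
time_s: 29.3
tool_pos: [0.5049, -0.2786, 0.3273]
tool_rot: [51.7, 88.3, -17.2]
force: [0.2, 0.2, -1.5]
grip_width: 0.015
```

```bash
python3 st.py
python3 - <<'E'
from h import *
w,s=[viewer.read_camera(n)[:,:,::-1] for n in("wrist","scene")]
cv2.imwrite("pics/c6.png",np.hstack([crop(s,150,130,80,100,5),crop(w,282,160,80,100,5)]))
E
```

```text
29.3 tcp [ 0.5049 -0.2786  0.3273] grasp [ 0.5095 -0.2801  0.1639] x [ 0.0283 -0.0088 -0.9996] yaw_y 21.13 F [ 0.25  0.19 -1.46] T [-0.048  0.065 -0.032] w 0.015 vmax 5.83
tip [ 0.5119 -0.2808  0.077 ] axis at z=.060 [ 0.5119 -0.2808  0.077 ]
```

View pics/c6.png

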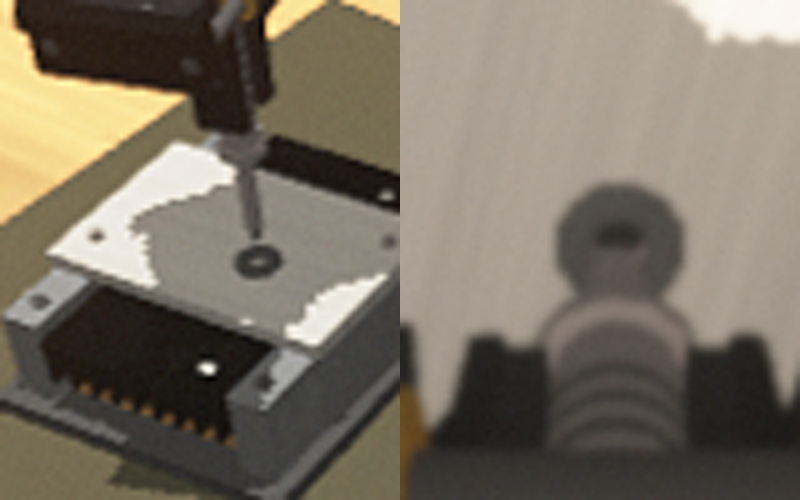

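The template is still seated, with its dowels showing and the bush at (201.2,182.0) as before; the nose is clear above it. Returning to the stand.

Request:
carry_out([
  [0,0,1.5,0],
  [0,0,1.5,0],
  [0,0,1.5,0],
  [0,0,1,0],
  [0,0,0,0],
  [0,2,0,0],
  [0,3,0,0],
  [0,4,0,0],
  [0,4,0,0],
  [0,4,0,0],
  [0,4,0,0],
  [0,4,0,0],
])

```text
time_s: 30.6
tool_pos: [0.5009, -0.0292, 0.3899]
tool_rot: [45.1, 87.9, -24.7]
force: [0.7, -0.1, -1.9]
grip_width: 0.0149
```

```bash
python3 st.py
```

```text
30.6 tcp [ 0.5009 -0.0292  0.3899] grasp [ 0.5064 -0.0316  0.2265] x [ 0.0331 -0.0153 -0.9993] yaw_y 20.16 F [ 0.69 -0.06 -1.94] T [ 0.002  0.019 -0.022] w 0.0149 vmax 51.05
tip [ 0.5092 -0.033   0.1395] axis at z=.060 [ 0.5092 -0.033   0.1395]
```

Request:
carry_out([
  [0.1,4,0,0],
  [0.1,4,0,0],
  [0.1,4,0,0],
  [0.1,3,0,0],
  [0.1,2,0,0],
  [0,1,0,0],
  [0,0,0,0],
  [0,0,0,0],
])

```text
time_s: 31.4
tool_pos: [0.5027, 0.1638, 0.3881]
tool_rot: [44.9, 88.1, -24.4]
force: [-0.2, -1.0, -0.8]
grip_width: 0.0149
```

```bash
python3 st.py
```

```text
31.4 tcp [0.5027 0.1638 0.3881] grasp [0.5076 0.1615 0.2247] x [ 0.0303 -0.0137 -0.9994] yaw_y 20.7 F [-0.22 -1.03 -0.83] T [-0.091  0.112 -0.072] w 0.0149 vmax 0.18
tip [0.5103 0.1603 0.1378] axis at z=.060 [0.5103 0.1603 0.1378]
```

Request:
carry_out([
  [3.5,0,0,0],
  [-3.5,0,0,0],
  [0,0,0,0],
  [0,0,0,0],
])

```text
time_s: 31.8
tool_pos: [0.5047, 0.1586, 0.3788]
tool_rot: [7.6, 88.2, -62.3]
force: [0.1, -0.6, -1.7]
grip_width: 0.0145
```

```bash
python3 st.py
```

```text
31.8 tcp [0.5047 0.1586 0.3788] grasp [0.5072 0.1539 0.2154] x [ 0.015  -0.0284 -0.9995] yaw_y 20.17 F [ 0.13 -0.59 -1.73] T [ 0.047  0.023 -0.005] w 0.0145 vmax 2.41
tip [0.5085 0.1515 0.1284] axis at z=.060 [0.5085 0.1515 0.1284]
```

Request:
carry_out([
  [0.3,1,0,0],
  [0.3,1,0,0],
  [0.3,1,0,0],
  [0,0.6,0,0],
  [0,0,0,0],
  [0,0,0,0],
])

```text
time_s: 32.4
tool_pos: [0.5152, 0.1962, 0.3823]
tool_rot: [20.1, 88.2, -49.9]
force: [0.5, 0.1, -2.6]
grip_width: 0.0148
```

```bash
echo 'print("mid",(p+M[:,0]*.227).round(4),"collar",(p+M[:,0]*.2035).round(4))'>>st.py; python3 st.py
```

```text
32.4 tcp [0.5152 0.1962 0.3823] grasp [0.5185 0.1923 0.2189] x [ 0.0203 -0.024  -0.9995] yaw_y 20.03 F [ 0.5   0.14 -2.61] T [ 0.016  0.063 -0.045] w 0.0148 vmax 0.45
tip [0.5203 0.1902 0.1319] axis at z=.060 [0.5203 0.1902 0.1319]
mid [0.5198 0.1908 0.1554] collar [0.5193 0.1913 0.1789]
```

Request:
carry_out([
  [-0.2,0.2,-0.5,0],
  [0,0,-1,0],
  [0,0,-1,0],
  [0,0,-1,0],
  [0,0,-1,0],
  [0,0,-0.6,0],
  [0,0,-0.3,0],
  [0,0,0,0],
])

```text
time_s: 33.2
tool_pos: [0.5122, 0.1968, 0.3218]
tool_rot: [13.5, 88.2, -56.6]
force: [-0.3, 0.1, -1.0]
grip_width: 0.0147
```

```bash
python3 st.py;  python3 - <<'E'
from h import *
m=viewer.camera_model("wrist")
w,s=[viewer.read_camera(n)[:,:,::-1] for n in("wrist","scene")]
cv2.imwrite("pics/c7.png",np.hstack([crop(s,350,210,100,125,4),crop(w,272,130,100,125,4)]))
print(proj(m,(.5175,.1933,.058),True))
E
```

```text
33.2 tcp [0.5122 0.1968 0.3218] grasp [0.515  0.1926 0.1584] x [ 0.0172 -0.0261 -0.9995] yaw_y 19.94 F [-0.34  0.08 -0.97] T [-0.025  0.063  0.026] w 0.0147 vmax 0.2
tip [0.5165 0.1903 0.0714] axis at z=.060 [0.5165 0.1903 0.0714]
mid [0.5161 0.1909 0.0949] collar [0.5157 0.1915 0.1184]
[327.75758329 203.79953244]
```

View pics/c7.png

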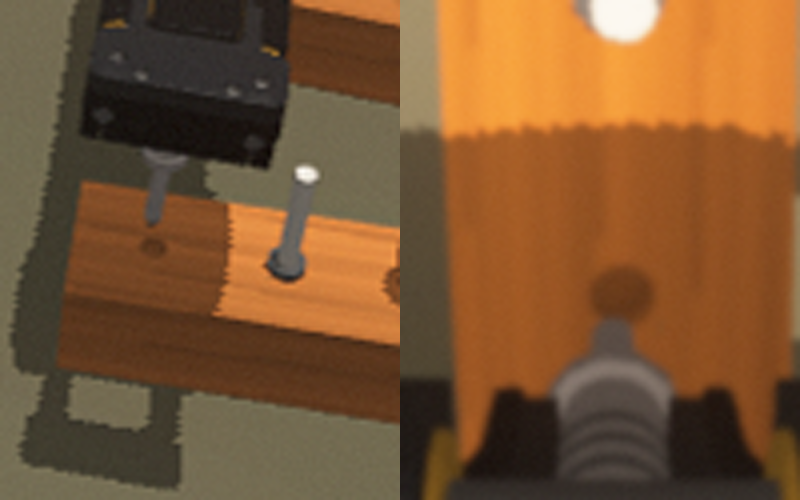

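The wrist view puts the hole centre at (327.1,203.1), i.e. (0.517,0.194), which agrees with the earlier estimate. I correct by +1 mm x and +3 mm y and insert.

Request:
carry_out([
  [0.1,0.25,0,0],
  [0,0,-0.5,0],
  [0,0,-0.6,0],
  [0,0,-0.6,0],
  [0,0,0,0],
])

```text
time_s: 33.8
tool_pos: [0.514, 0.2, 0.3055]
tool_rot: [21.2, 88.2, -48.8]
force: [0.4, -0.2, -1.0]
grip_width: 0.015
```

```bash
python3 st.py
```

```text
33.8 tcp [0.514  0.2    0.3055] grasp [0.5174 0.1962 0.1421] x [ 0.0209 -0.0238 -0.9995] yaw_y 19.97 F [ 0.37 -0.18 -1.04] T [0.016 0.082 0.016] w 0.015 vmax 0.52
tip [0.5192 0.1941 0.0552] axis at z=.060 [0.5191 0.1942 0.06  ]
mid [0.5187 0.1946 0.0787] collar [0.5182 0.1952 0.1021]
```

Request:
carry_out([
  [-0.13,-0.1,-0.2,0],
  [0,0,-0.5,0],
  [0,0,-0.5,0],
  [0,0,-0.5,0],
  [0,0,-0.3,0],
  [0,0,0,0],
])

```text
time_s: 34.4
tool_pos: [0.5124, 0.1988, 0.2834]
tool_rot: [19.8, 88.2, -50.2]
force: [-0.7, -0.3, -1.9]
grip_width: 0.0149
```

```bash
python3 st.py
```

```text
34.4 tcp [0.5124 0.1988 0.2834] grasp [0.5157 0.1948 0.1199] x [ 0.0202 -0.0243 -0.9995] yaw_y 19.96 F [-0.67 -0.33 -1.94] T [ 0.008  0.074 -0.007] w 0.0149 vmax 0.09
tip [0.5174 0.1927 0.033 ] axis at z=.060 [0.5169 0.1934 0.06  ]
mid [0.517  0.1933 0.0565] collar [0.5165 0.1938 0.08  ]
```

Request:
carry_out([
  [0,0,-0.4,0],
  [0,0,-0.4,0],
  [0,0,-0.4,0],
  [0,0,-0.3,0],
  [0,0,-0.2,0],
  [0,0,0,0],
])

```text
time_s: 35.0
tool_pos: [0.5125, 0.1989, 0.2649]
tool_rot: [20.2, 88.2, -49.8]
force: [-0.3, -0.3, -2.1]
grip_width: 0.0147
```

```bash
python3 st.py
```

```text
35.0 tcp [0.5125 0.1989 0.2649] grasp [0.5158 0.1949 0.1015] x [ 0.0204 -0.0242 -0.9995] yaw_y 19.96 F [-0.33 -0.28 -2.05] T [-0.033  0.032  0.027] w 0.0147 vmax 0.13
tip [0.5176 0.1928 0.0145] axis at z=.060 [0.5167 0.1939 0.06  ]
mid [0.5171 0.1934 0.038 ] collar [0.5167 0.1939 0.0615]
```

Request:
carry_out([
  [0,0,-0.15,0],
  [0,0,-0.1,0],
  [0,0,-0.05,0],
  [0,0,0,0],
])

```text
time_s: 35.4
tool_pos: [0.5127, 0.1989, 0.2622]
tool_rot: [21.6, 88.2, -48.4]
force: [-0.2, -0.3, -2.0]
grip_width: 0.0151
```

```bash
python3 st.py
```

```text
35.4 tcp [0.5127 0.1989 0.2622] grasp [0.5162 0.195  0.0988] x [ 0.0211 -0.0238 -0.9995] yaw_y 19.96 F [-0.18 -0.3  -2.  ] T [-0.027  0.019 -0.013] w 0.0151 vmax 0.23
tip [0.518  0.193  0.0118] axis at z=.060 [0.517  0.1941 0.06  ]
mid [0.5175 0.1935 0.0353] collar [0.517  0.1941 0.0588]
```

Request:
carry_out([
  [0,0,-0.06,0],
  [0,0,0,0],
])

```text
time_s: 35.6
tool_pos: [0.5129, 0.1989, 0.2622]
tool_rot: [22.6, 88.2, -47.5]
force: [0.3, -0.3, -1.3]
grip_width: 0.0153
```

```bash
python3 st.py
```

```text
35.6 tcp [0.5129 0.1989 0.2622] grasp [0.5164 0.1951 0.0988] x [ 0.0214 -0.0234 -0.9995] yaw_y 19.96 F [ 0.33 -0.27 -1.32] T [-0.041  0.096 -0.019] w 0.0153 vmax 0.15
tip [0.5182 0.1931 0.0118] axis at z=.060 [0.5172 0.1942 0.06  ]
mid [0.5177 0.1936 0.0353] collar [0.5172 0.1942 0.0588]
```

Request:
carry_out([
  [0,0,-0.06,0],
  [0,0,0,0],
])

```text
time_s: 35.8
tool_pos: [0.5129, 0.1989, 0.2621]
tool_rot: [23.1, 88.2, -46.9]
force: [-1.1, -0.3, -1.9]
grip_width: 0.0147
```

Request:
carry_out([
  [0,0,0,0],
  [0,0,0,0],
  [0,0,0,0],
  [0,0,0,0],
  [0,0,0,0],
  [0,0,0,0],
  [0,0,0,0],
  [0,0,0,0],
], hand=7)

```text
time_s: 36.6
tool_pos: [0.5136, 0.1992, 0.2624]
tool_rot: [27.3, 88.1, -42.7]
force: [0.2, -0.6, 0.9]
grip_width: 0.0672
```

```bash
python3 st.py
```

```text
36.6 tcp [0.5136 0.1992 0.2624] grasp [0.5175 0.1956 0.099 ] x [ 0.0241 -0.0222 -0.9995] yaw_y 19.97 F [ 0.24 -0.59  0.86] T [-0.017  0.019 -0.02 ] w 0.0672 vmax 0.07
tip [0.5196 0.1937 0.012 ] axis at z=.060 [0.5184 0.1948 0.06  ]
mid [0.519  0.1942 0.0355] collar [0.5185 0.1947 0.059 ]
```

Now straight up, clear of the punch.

Request:
carry_out([
  [0,0,0.5,0],
  [0,0,1,0],
  [0,0,1,0],
  [0,0,1.5,0],
  [0,0,1.5,0],
  [0,0,2,0],
  [0,0,2,0],
  [0,0,2,0],
  [0,0,2,0],
  [0,0,0,0],
])

```text
time_s: 37.6
tool_pos: [0.5134, 0.1983, 0.4111]
tool_rot: [38.2, 88.0, -31.9]
force: [0.5, -0.4, -0.1]
grip_width: 0.0699
```

Request:
carry_out([
  [0,-2,0,0],
  [0,-3,0,0],
  [0,-3,0,0],
  [0,-3,0,0],
  [0,-2,0,0],
  [0,0,0,0],
  [0,0,0,0],
])

```text
time_s: 38.3
tool_pos: [0.51, 0.0561, 0.4078]
tool_rot: [29.8, 88.1, -40.5]
force: [0.0, 0.8, -0.3]
grip_width: 0.0699
```

```bash
python3 st.py;  python3 - <<'E'
from h import *
t,s=[viewer.read_camera(n)[:,:,::-1] for n in("top","scene")]
cv2.imwrite("pics/c8.png",np.vstack([np.hstack([crop(s,350,220,130,100,3),crop(s,140,140,130,100,3)]),np.hstack([crop(t,175,120,130,100,3),crop(t,360,100,130,100,3)])]))
E
```

```text
38.3 tcp [0.51   0.0561 0.4078] grasp [0.514  0.0526 0.2444] x [ 0.0246 -0.021  -0.9995] yaw_y 19.7 F [ 0.02  0.78 -0.3 ] T [-0.065  0.01   0.001] w 0.0699 vmax 1.47
tip [0.5161 0.0508 0.1574] axis at z=.060 [0.5161 0.0508 0.1574]
mid [0.5155 0.0513 0.1809] collar [0.515  0.0518 0.2044]
```

View pics/c8.png

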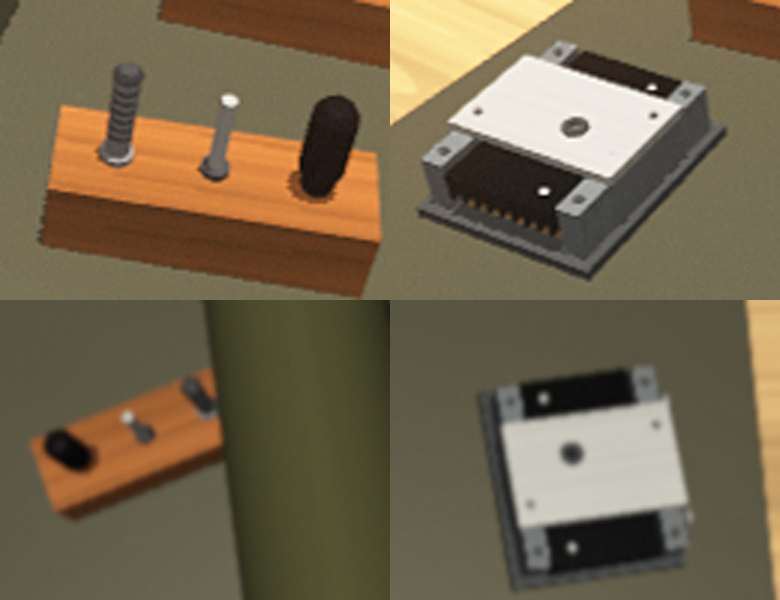

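The punch stands upright in its hole with the collar seated, the scriber and nut driver are still standing, and the template is on its dowels. Handing in.

```bash
python3 -c "
from cell import env
print(env.sign_off())"
```

```text
the job is handed in; nothing more can be done
None
```

I pressed the punch through the guide bush onto the heat sink, held it there, and stood it back in its hole. The job was handed in at about 38 s.

- **Press:** The point met the heat sink about 17 mm below the rim. I pressed in small steps and held for about 1 s, with readings of about 14 to 15 N after taking off the punch's weight. By force, that puts the spring 6 mm or more in. By travel it was about 7.5 mm, which includes some give in the arm. No reading came near 25 N, but I only read the force every 0.2 to 0.4 s.
- **Last checks:** In the final pictures the punch stands upright in its hole with its collar seated, and the scriber and nut driver are still standing. The template sits on its dowels, and the bush is in the same place as before in the scene picture. The gripper is clear of everything.
- **Not ideal:**
  - The tool tilted by 1 to 2° during fast moves. I spent about 15 s on test moves and only partly cured it, so the press was made about 1.5 to 2° off vertical.
  - The side load read about 3 to 6 N during the hold. It was gone before I drew the nose out of the bush.

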